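# Load the ball carrier at the grinding bench and run it to the mark

### The arm

A 6-joint arm with a two-finger parallel gripper is mounted at the origin on the work surface. World frame = base frame: x ahead of the robot, y to its left, z up, the work surface at z = 0. Lengths are in m, angles in rad, forces in N, time in s.
With the tool pointing down it reaches from about 0.325 to 0.775 m from the base axis. Payload 5.5 kg.
Tool frame: the origin (TCP) lies between the finger pads; the fingertips stand 8 mm ahead of it and the grasp point (between the pads) lies 11 mm behind it (tcp_to_tips is the distance from the TCP to the fingertips, in m); z points along the fingers, y is the line along which they close (so a half turn about z gives the same grasp; the last joint's range is limited). The gripper opens to 88 mm and grips with 3 to 60 N. Pads are 20 mm wide; open, the fingers measure 115 mm over their backs; the gripper's body (75 mm by 178 mm) begins 61 mm behind the grasp point.
Start: joints at [-1.356, 0.091, 1.231, -0, 1.82, -0.057], TCP at [0.161, -0.578, 0.231] pointing down, gripper open.
Joint ranges: [-2.87, 2.87], [-0.86, 2.18], [0.17, 2.46], [-1.51, 4.65], [0.06, 2.69], [-2.65, 2.65]. Speed limits (rad/s): [2.57, 2.57, 3.01, 3.14, 3.14, 3.14].

### API

Orientations are given as a unit quaternion [w, x, y, z].
In Python, from bench import * gives the robot as it stands. Calls block until the motion is done:
- move_to(position, orientation): joint-space move of the TCP to a pose.
- move_l(position, speed=0.15, orientation=None): straight line of the TCP; orientation=None keeps the orientation; speed is the mean speed in m/s.
- movej(angles): joint-space move.
- gripper_open() and close(): open the fingers fully, or close them until they stop; the grip force is fixed at half the most.
- hold(seconds).
- inverse_kinematics(position, orientation): joint angles nearest the present ones, or None.
- state(): the state.
- get_image(name): name is "side" or "top" or "wrist"; returns a dict with "frame" (400x640x3 uint8, blue, green, red), "depth" (400x640 float32, m along the optical axis (not along the pixel's ray), 0 where there is no reading), "camera_matrix" (3x3 intrinsics, pixels), "view" (4x4, takes a point from world to camera coordinates). Camera axes: x right, y up, looking along -z (the intrinsics and any distortion apply to the point x, -y, -z); pixel columns grow to the right and rows downward; lengths in m; the calibration is good to about 2 mm. The wrist camera is an equidistant fisheye: a pixel r from the principal point sees the ray r / f radians off the axis. A picture is of the moment at which its call begins.
A pose or a line that the arm cannot do raises IKError and nothing moves.
- job_done(): hands the job in; it is judged then, once.
The state is a dict: "time": time; "joint_pos": joint angles; "dq": joint speeds; "joint_torque": joint torques, N m; "ee_pos": TCP position; "ee_rot": TCP orientation; "ft_force": force on the tool from outside, world axes, zero at the start; "moment": the same for the moment, N m; "finger_gap": finger opening in m; "finger_force": force on a finger pad.
Only numpy, scipy, OpenCV 4.12 (cv2) and the standard library are available. Lean on these libraries where they do the work, as an engineer would, in place of code of your own. Each camera call takes 0.05 s, during which the arm holds its last target. There are 200 camera calls.

### The job

Take the three turned wooden balls out of the carrying tote and set them in the three empty wells of the carrier, one ball per well, leaving the finial standing in the tote. When all four wells are filled, slide the carrier along its slideway by its upright grip until its pointer lines up with the steel mark. Let everything go, and do not disturb the other things on the bench.

Things in the scene. Friction and masses are not known exactly. Their poses are not given: they have to be found in the camera images.
- ball0_center (a point): centre of a turned wooden ball, 60 mm in diameter, about 80 g; one of the three in the tote, which sit in any of its four seats; the four balls are alike and interchangeable
- ball1_center (a point): centre of a turned wooden ball, 60 mm in diameter, about 80 g; one of the three in the tote, which sit in any of its four seats; the four balls are alike and interchangeable
- ball2_center (a point): centre of a turned wooden ball, 60 mm in diameter, about 80 g; one of the three in the tote, which sit in any of its four seats; the four balls are alike and interchangeable
- ball3_center (a point): centre of a turned wooden ball, 60 mm in diameter, about 80 g; the one that already lies in the carrier, in well3, at the start; the four balls are alike and interchangeable
- well0 (a point): where the centre of a ball lies when it is seated in well 0 of the carrier (robot side, right): a round 41 mm hole in its top plate, whose top face is 22 mm below this point; the ball sinks about 8 mm into it. Wells are 85 mm apart in x, 95 mm in y. Axes: z up, x away from the robot, -y the way the carrier slides
- well1 (a point): where the centre of a ball lies when it is seated in well 1 of the carrier (robot side, left): a round 41 mm hole in its top plate, whose top face is 22 mm below this point; the ball sinks about 8 mm into it. Wells are 85 mm apart in x, 95 mm in y. Axes: z up, x away from the robot, -y the way the carrier slides
- well2 (a point): where the centre of a ball lies when it is seated in well 2 of the carrier (far side, right): a round 41 mm hole in its top plate, whose top face is 22 mm below this point; the ball sinks about 8 mm into it. Wells are 85 mm apart in x, 95 mm in y. Axes: z up, x away from the robot, -y the way the carrier slides
- well3 (a point): where the centre of a ball lies when it is seated in well 3 of the carrier (far side, left; already filled at the start): a round 41 mm hole in its top plate, whose top face is 22 mm below this point; the ball sinks about 8 mm into it. Wells are 85 mm apart in x, 95 mm in y. Axes: z up, x away from the robot, -y the way the carrier slides
- tote: fixed wooden carrying tote: a plank 110 (x) x 445 (y) x 24 mm high with four 41 mm round seats in a row, at y = -142.5, -47.5, 47.5 and 142.5 mm; a ball's centre sits 46 mm above the table. End rails, 12 mm thick, rise 20 mm above the plank at y = +/-216 mm. Origin under its centre, z up, +x away from the robot
- tote_handle (a point): middle of the tote's round steel bar handle, 16 mm thick, its axis 166 mm above the table, running along the tote's y straight above the seats between two end posts 20 mm wide (x) at y = +/-216 mm. It keeps the gripper from coming straight down on the balls: come in below it from the robot's side, the tool tilted about 40 degrees
- finial: turned wooden finial, not a ball: spool-shaped, flat top 50 mm across, 70 mm long of which 60 mm stand above the plank; it stands in one of the tote's four seats; stays there. Origin at its lower end
- slideway: fixed grey slideway with two steel rails, 350 mm long (y) x about 230 mm (x), on which the carrier slides towards the slideway's -y; origin under the centre of its rails, z up, +x away from the robot
- carriage (a joint): travel of the carrier in m: 0 at the start, grows as it slides towards the slideway's -y (to the robot's right), end stop at 0.16; resists with about 3 N of friction plus 15 N per m/s and stays where it is left
- grip (a point): top centre of the carrier's upright round grip, a dark steel pin 26 mm in diameter and 62 mm tall on a tongue on the robot's side of the carrier, its top about 100 mm above the table, 79.5 mm in x from the nearer wells. Axes as the carrier's
- pointer (a point): top centre at the outer end of the carrier's pointer, a dark steel blade 14 mm wide (along y) on the carrier's far (+x) edge, midway along it. Axes as the carrier's
- mark_top (a point): top centre of the mark, a fixed dark steel block 28 (x) x 14 (y) x 26 mm high on the pale strip along the slideway's far edge, 80 to 140 mm of travel from the start. The pointer is lined up when it has the same y as the mark along the slideway. Pointer and mark do not touch: nothing stops the carrier at the mark
- whetstone: bystander: grey sharpening stone, block 120 (x) x 55 x 28 mm, lying flat; origin at the centre of its underside
- jar: bystander: amber glass jar with steel lid, 68 mm across, 85 mm high; origin under its centre
- mallet: bystander: wooden mallet lying on the table: head 75 x 130 x 90 mm high at +x, round handle 160 mm long towards its -x; origin near the head
- hammer: bystander: hammer lying on the table, about 0.26 m long, along its x axis; origin under its middle
- chisel: bystander: wood chisel lying on the table, about 230 mm long along its x axis, round 30 mm handle at -x; origin under its middle
- oil_can: bystander: plain steel can, 64 mm across, 170 mm high; origin under its centre
There are look-alikes about, which are no part of the job. What is shaped like the part that bears ball2_center but blue or purple is not meant.

How it is judged:
By the outcome, as a careful person would: the job done as asked, in the order asked, and still so for the second after the job is handed in, with the robot touching nothing.
It also fails if it takes over 72 s, if anything falls off the work surface, if the arm or the gripper's body presses on something with over 40 N, if the wrist force passes 120 N, or if a joint passes its speed limit or range.

## Working session

There is one attempt and no reset: what is moved stays moved. The work goes in short steps, each a Python script; the robot and the scene stay as the last script left them, time stands still between calls to the robot, and variables do not carry over. Pictures are saved under pics/ and viewed, at most 10 in all, crops included, and the job is handed in when it is done.

```bash
ls; mkdir -p pics
python3 - <<'E'
from bench import *
import cv2,numpy as np,pickle
d={}
for n in("top","side","wrist"):
    i=get_image(n);d[n]=i
    cv2.imwrite(f"pics/{n}0.png",i["frame"]);print(n,i["camera_matrix"].tolist(),np.round(i["view"],4).tolist(),{k:v for k,v in i.items() if k not in("frame","depth","camera_matrix","view")}, (i["depth"]>0).mean())
pickle.dump(d,open("d0.pkl","wb"))
print(state())
E
```

```text
pics
top [[425.1173932068705, 0.0, 314.9984376602823], [0.0, 425.1173932068705, 201.3053259403417], [0.0, 0.0, 1.0]] [[-0.0098, -1.0, -0.0011, -0.1139], [0.9863, -0.0099, 0.1645, -0.5701], [-0.1645, 0.0006, 0.9864, -1.3297], [0.0, 0.0, 0.0, 1.0]] {} 0.99586328125
side [[377.8588833843096, 0.0, 316.5898424175862], [0.0, 377.8588833843096, 203.9352620708955], [0.0, 0.0, 1.0]] [[0.9683, -0.2498, -0.0031, -0.5547], [0.1903, 0.7298, 0.6567, -0.0987], [-0.1618, -0.6365, 0.7542, -1.3569], [0.0, 0.0, 0.0, 1.0]] {} 0.9961640625
wrist [[309.70691628693146, 0.0, 319.45481799544575], [0.0, 309.70691628693146, 201.38940507500135], [0.0, 0.0, 1.0]] [[0.2677, -0.9635, -0.0012, -0.5986], [0.9351, 0.2601, -0.2405, 0.0281], [0.2321, 0.0632, 0.9706, -0.3888], [0.0, 0.0, 0.0, 1.0]] {} 0.91142578125
{'time': 0.15, 'joint_pos': array([-1.35569134e+00,  9.17213597e-02,  1.23159303e+00, -4.99066647e-06,
        1.81979613e+00, -5.66956984e-02]), 'dq': array([-0.00076315, -0.00307052, -0.00278065,  0.00099619,  0.00126606,
       -0.00078571]), 'joint_torque': array([ 7.47238591e-04, -4.47045279e+01, -4.06907880e+01,  6.98305992e-02,
        2.74980767e-02, -1.05213894e-04]), 'ee_pos': array([ 0.16103511, -0.57777253,  0.22975456]), 'ee_rot': array([-7.56362634e-04,  9.90779550e-01,  1.35481761e-01, -6.24594716e-05]), 'ft_force': array([0.01513418, 0.67555914, 0.25156054]), 'moment': array([-0.01962734, -0.01689621,  0.04448969]), 'finger_force': 0.0, 'finger_gap': 0.08757576366807661}
```

View pics/top0.png

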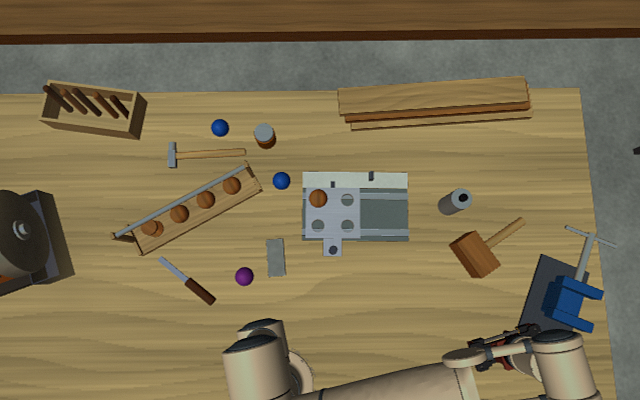

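View pics/side0.png

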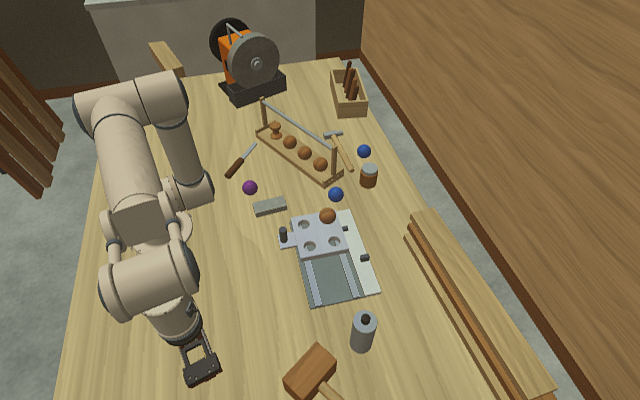

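The top view shows the finial in the tote's left seat (152,228) and the balls at (179,214), (206,200) and (232,186). The carrier's filled well is at (318,198) and the empty wells are at (347,199), (317,225) and (347,225). The grip is at (333,250), the pointer near (333,184) and the mark at (371,176). The side view agrees.

```bash
cat > h.py <<'E'
import numpy as np,cv2
from scipy.optimize import least_squares
def cloud(i):
    K=i["camera_matrix"];d=i["depth"];v,u=np.mgrid[:400,:640]
    c=np.stack([(u-K[0,2])/K[0,0]*d,-(v-K[1,2])/K[1,1]*d,-d],-1)
    V=i["view"];return (c-V[:3,3])@V[:3,:3]
def proj(i,p):
    V=i["view"];K=i["camera_matrix"];c=V[:3,:3]@np.array(p)+V[:3,3]
    return np.array([K[0,2]-K[0,0]*c[0]/c[2],K[1,2]+K[1,1]*c[1]/c[2]])
def cast(i,uv,z):
    V=i["view"];K=i["camera_matrix"]
    r=V[:3,:3].T@np.array([(uv[0]-K[0,2])/K[0,0],-(uv[1]-K[1,2])/K[1,1],-1.])
    o=-V[:3,:3].T@V[:3,3];return o+r*(z-o[2])/r[2]
def ballmask(i):
    h=cv2.cvtColor(i["frame"],cv2.COLOR_BGR2HSV).astype(int)
    return ((h[...,0]<16)&(h[...,1]>140)&(h[...,2]>50)).astype(np.uint8)
def sphere(P):
    f=lambda c:np.linalg.norm(P-c,axis=1)-.03
    r=least_squares(f,P.mean(0)-[0,0,.02],loss="soft_l1",f_scale=.002);return r.x,np.abs(r.fun).mean()
E
python3 - <<'E'
import pickle
from h import *
d=pickle.load(open("d0.pkl","rb"))
for n in("top","side"):
    i=d[n];C=cloud(i);m=ballmask(i)
    nb,l,s,c=cv2.connectedComponentsWithStats(m)
    for k in range(1,nb):
        if 60<s[k,4]<600:
            P=C[(l==k)];P=P[(P[:,2]>.02)&(P[:,2]<.14)]
            if len(P)>20: print(n,c[k].round(1),s[k,4],*[x.round(4) for x in sphere(P)],cast(i,c[k],.046).round(4))
i=d["top"];C=cloud(i)
print("plate/table z",C[212,333].round(4),C[330,160].round(4),"grip",C[246:256:2,333].round(3).tolist())
# wells: depth holes
for u,v in((347,199),(317,225),(347,225)): print((C[v-8:v+9:2,u-8:u+9:2,2]*1000).astype(int))
V=d["wrist"]["view"];print("wristcam",-V[:3,:3].T@V[:3,3])
t=cv2.resize(i["frame"][150:270,270:420],None,fx=5,fy=5,interpolation=cv2.INTER_CUBIC);cv2.imwrite("pics/c1.png",t)
E
```

```text
top [ 72.3 100.6] 162 [0.9159 0.681  0.0851] 0.0136 [0.922  0.6966 0.046 ]
top [103.8 103.9] 159 [0.8987 0.5714 0.0846] 0.0131 [0.9093 0.5894 0.046 ]
top [265.8 142.9] 91 [0.7852 0.0444 0.051 ] 0.003 [0.7671 0.0419 0.046 ]
top [231.4 185.4] 204 [0.6253 0.1534 0.0463] 0.0016 [0.6244 0.1527 0.046 ]
top [318.1 197.8] 201 [ 0.576  -0.1269  0.0664] 0.0015 [ 0.5805 -0.1297  0.046 ]
top [205.5 199.5] 206 [0.5792 0.2369 0.0458] 0.0016 [0.5785 0.2356 0.046 ]
top [178.9 213.9] 213 [0.5336 0.3207 0.0464] 0.0017 [0.5324 0.32   0.046 ]
top [152.1 227.6] 262 [0.4864 0.4001 0.0589] 0.0035 [0.4887 0.4042 0.046 ]
top [  4.4 278.5] 66 [0.35   0.8579 0.0665] 0.0098 [0.3325 0.8608 0.046 ]
top [198.8 291.4] 224 [0.2844 0.2523 0.0081] 0.0099 [0.2866 0.247  0.046 ]
side [224.7  58.6] 286 [0.3229 0.8471 0.0876] 0.016 [0.3354 1.1011 0.046 ]
side [350.   82.7] 258 [0.8927 0.5958 0.095 ] 0.0413 [0.9265 0.6937 0.046 ]
side [289.5 142.4] 91 [0.5356 0.3201 0.0481] 0.0024 [0.5348 0.3131 0.046 ]
side [304.4 153.3] 100 [0.5803 0.2367 0.0479] 0.0018 [0.5801 0.2294 0.046 ]
side [234.4 165.6] 63 [0.2897 0.2497 0.0064] 
[... 696 characters left out ...]
0 10 13 10  6 45 41]
 [42 44  9 12 12  9 13 46 50]
 [39 40 49  7  8  6 46 41 46]
 [45 43 51 44 49 50 45 48 48]]
[[40 48 47 42 45 42 44 43 51]
 [40 45 40 44 43 46 48 38 38]
 [43 49 33 13  9  8 33 36 45]
 [42 46 14 13 10  6 12 39 44]
 [40 11 11 17  8 12  9 11 45]
 [37 14 10 10 13  8 11 10 45]
 [41 45 22 16 19 18 20 48 44]
 [49 42 46 16 22 22 44 42 45]
 [41 43 44 41 45 46 44 44 43]]
[[49 45 43 40 39 44 46 48 45]
 [46 46 43 44 49 47 43 48 45]
 [47 48 11 12 15 12 40 48 48]
 [45  9 11  6 14  7  6 50 41]
 [48  7 10 13 12 11 17 39 42]
 [43  8  8 14 14 16 11 43 47]
 [49 48 20 19 23 16 20 44 43]
 [42 50 42 21 23 14 49 49 50]
 [43 44 44 43 44 45 42 43 45]]
wristcam [ 0.22425928 -0.55950541  0.38341342]
```

View pics/c1.png

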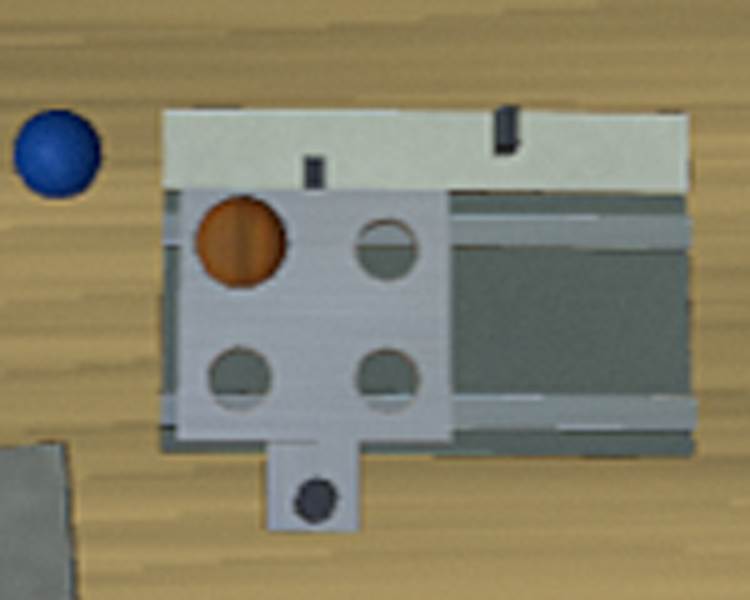

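The crop shows the empty well rims at (387,249), (240,379) and (387,379), the grip top at (315,499), the pointer at (314,173) and the mark at (506,130). All of these are crop pixels at 5x, with origin (270,150). I have enough to check reach and take the first ball.

```bash
cat >> h.py <<'E'
from scipy.spatial.transform import Rotation as R
import pickle
top0=pickle.load(open("d0.pkl","rb"))["top"]
crop=lambda x,y:(270+(x+.5)/5-.5,150+(y+.5)/5-.5)
W={k:cast(top0,crop(*p),.044)+[0,0,.022] for k,p in dict(w2=(387,249),w1=(240,379),w0=(387,379)).items()}
W["w3"]=np.array([.5768,-.1275,.066])
B=[np.array([.6255,.1533,.046]),np.array([.5797,.2368,.046]),np.array([.5343,.3205,.046])]
ey=B[2]-B[0];ey/=np.linalg.norm(ey);ex=np.array([ey[1],-ey[0],0]);ez=np.array([0,0,1.])
def quat(z,x):
    M=np.stack([x,np.cross(z,x),z],1);return R.from_matrix(M).as_quat(scalar_first=True)
def tilt(t):
    z=np.sin(t)*ex-np.cos(t)*ez;x=-(np.cos(t)*ex+np.sin(t)*ez);return z,quat(z,x)
OFF=.007   # ball centre lies 7 mm behind the TCP
yaw=np.arctan2(*((W["w2"]-W["w0"])[[1,0]]))
QD=quat(-ez,-np.array([np.cos(yaw),np.sin(yaw),0]))
E
python3 - <<'E'
from h import *
from bench import *
print({k:v.round(4).tolist() for k,v in W.items()},"yaw",yaw)
print((W["w3"]-W["w1"]),(W["w1"]-W["w0"]))
for b in range(3):
    z,q=tilt(np.radians(50 if b==0 else 45))
    for p in (B[b]+OFF*z-.11*z+.012*ez,B[b]+OFF*z): 
        r=inverse_kinematics(p,q);print(b,p.round(3),None if r is None else np.round(r,2))
for k in W:
    r=inverse_kinematics(W[k]-[0,0,OFF]+[0,0,.09],QD);print(k,None if r is None else np.round(r,2))
E
```

```text
{'w2': [0.5747, -0.2235, 0.066], 'w1': [0.4908, -0.1271, 0.066], 'w0': [0.4899, -0.2217, 0.066], 'w3': [0.5768, -0.1275, 0.066]} yaw -0.022198747349842462
[ 8.59619012e-02 -3.75341686e-04 -2.77555756e-17] [0.00093925 0.09453253 0.        ]
0 [0.556 0.116 0.124] [-0.13 -0.67  2.26  0.62  0.89 -2.43]
0 [0.63  0.156 0.042] [-0.01 -0.29  2.15  0.72  0.6  -2.54]
1 [0.516 0.202 0.131] [ 0.17 -0.73  2.24  0.3   0.9  -2.  ]
1 [0.584 0.239 0.041] [ 0.23 -0.36  2.16  0.34  0.6  -2.04]
2 [0.47  0.286 0.131] [ 0.47 -0.76  2.26  0.03  0.86 -1.61]
2 [0.539 0.323 0.041] [ 0.48 -0.37  2.18  0.03  0.56 -1.61]
w2 [-0.43  0.13  1.33 -0.    1.68 -1.97]
w1 [-0.32 -0.16  1.62 -0.    1.68 -1.87]
w0 [-0.49 -0.08  1.54 -0.    1.67 -2.04]
w3 [-0.28  0.07  1.4  -0.    1.67 -1.82]
```

```bash
cat >> h.py <<'E'
yaw=-.01; QD=quat(-ez,-np.array([np.cos(yaw),np.sin(yaw),0]))
def pick(b):
    from bench import move_to,move_l,close,state
    z,q=tilt(np.radians(50 if b==0 else 45));g=B[b]+OFF*z
    pre=g-.11*z+.012*ez
    move_to(pre,q); move_l(g+.012*ez-.02*z,.2); move_l(g,.1); close()
    s=state();print("grip",s["finger_gap"],s["finger_force"],s["time"])
    move_l(g+.015*ez,.1); move_l(pre,.2)
def place(w):
    from bench import move_l,gripper_open,state,hold
    p=W[w]-[0,0,OFF];h=p+.09*ez
    s=state();print("held",s["finger_gap"])
    move_l(h,.25,QD); move_l(p+.008*ez,.15); move_l(p+.0015*ez,.05)
    print("ft",state()["ft_force"].round(1)); gripper_open(); move_l(h,.25)
    print("t",state()["time"])
E
python3 - <<'E'
from h import *
from bench import *
pick(0)
cv2.imwrite("pics/side1.png",get_image("side")["frame"])
place("w0")
i=get_image("top");cv2.imwrite("pics/top1.png",i["frame"])
i=get_image("side");cv2.imwrite("pics/side2.png",np.hstack([cv2.imread("pics/side1.png")[80:340,200:500],i["frame"][80:340,200:500]]))
E
```

```text
grip 0.059089922262816265 30.00036120414734 4.575
held 0.058719436870168416
ft [-0.1 -0.2 -0.8]
t 9.2667
```

View pics/side2.png

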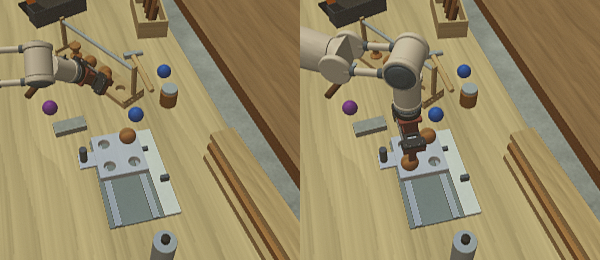

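The left frame shows the ball gripped behind the tote's bar. The right frame shows it in well0, at about (410,162), with the other balls undisturbed. I'll place the other two the same way.

Run:
```python
from h import *
from bench import *
pick(1);place("w2");pick(2);place("w1")
# stand clear of the carrier, look
move_l([.36,.05,.3],.25)
i=get_image("top");s=get_image("side");pickle.dump((i,s),open("d1.pkl","wb"))
print(state()["time"])
for n,j in(("top",i),("side",s)):
    C=cloud(j);nb,l,st,c=cv2.connectedComponentsWithStats(ballmask(j))
    for k in range(1,nb):
        P=C[l==k];P=P[(P[:,2]>.02)&(P[:,2]<.14)]
        if 60<st[k,4]<900 and len(P)>20 and .45<P[:,0].mean()<.65 and P[:,1].mean()<.3: print(n,c[k].round(1),*[x.round(4) for x in sphere(P)])
a=cv2.resize(i["frame"][150:270,270:420],None,fx=4,fy=4,interpolation=cv2.INTER_CUBIC)
cv2.imwrite("pics/c2.png",a)
```

```text
grip 0.058511374841774134 30.000562369823456 12.5333
held 0.05917347782038741
ft [ 1.1 -0.4 -1.1]
t 17.5167
grip 0.05859334422760776 30.000801980495453 21.0083
held 0.0590379729710458
ft [ 1.9 -0.9  0.3]
t 25.9333
27.25
top [318.2 198. ] [ 0.5763 -0.1276  0.066 ] 0.0016
top [347.8 198. ] [ 0.5744 -0.2217  0.0664] 0.0015
top [317.8 224.2] [ 0.4915 -0.1257  0.0664] 0.0015
top [348.  224.3] [ 0.4896 -0.2208  0.0665] 0.0016
side [327.6 216.7] [ 0.5769 -0.128   0.0672] 0.0014
side [303.8 220.8] [ 0.4921 -0.1263  0.0673] 0.0013
side [334.8 238. ] [ 0.5758 -0.2228  0.0674] 0.0013
side [310.1 242.8] [ 0.4912 -0.2211  0.0667] 0.0014
```

View pics/c2.png

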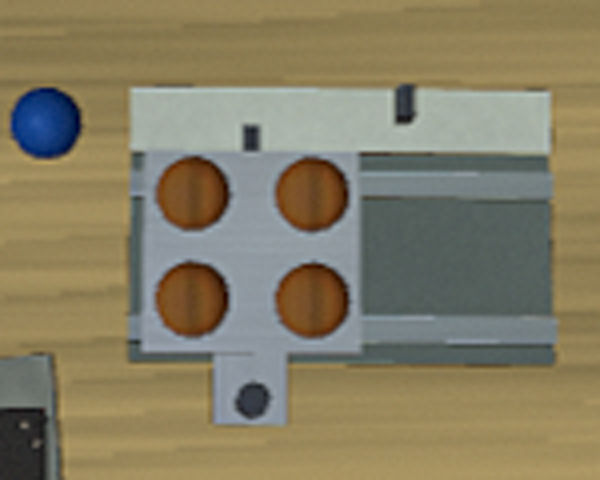

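All four wells are filled, with balls at (192,193), (312,193), (192,299) and (312,299) in the 4x crop. The fitted centres match the wells. Next I'll hover over the grip and use the wrist camera for a finer look at the pointer and mark.

```bash
cat >> h.py <<'E'
G=np.array([.4113,-.1723,.074]); yaw=-.015; QG=quat(-ez,-np.array([np.cos(yaw),np.sin(yaw),0])); SL=np.array([np.sin(yaw),-np.cos(yaw),0])
def fcast(i,uv,z):
    K=i["camera_matrix"];V=i["view"];d=np.array([uv[0]-K[0,2],uv[1]-K[1,2]]);r=np.hypot(*d);t=r/K[0,0]
    c=np.array([np.sin(t)*d[0]/r,-np.sin(t)*d[1]/r,-np.cos(t)])
    o=-V[:3,:3].T@V[:3,3];w=V[:3,:3].T@c;return o+w*(z-o[2])/w[2]
def fproj(i,p):
    K=i["camera_matrix"];V=i["view"];c=V[:3,:3]@np.array(p)+V[:3,3];c=c*[1,-1,-1];r=np.hypot(c[0],c[1])
    return K[:2,2]+K[0,0]*np.arctan2(r,c[2])*c[:2]/r
E
python3 - <<'E'
from h import *
from bench import *
move_to(G+[0,-.04,.14],QG)
i=get_image("wrist");pickle.dump(i,open("dw.pkl","wb"))
print(state()["time"],state()["ee_pos"])
for p in((.625,-.1735,.04),(.65,-.29,.04)):print(fproj(i,p))
C=cloud(top0)
print("ptr z",(C[181:190,330:337,2]*1000).astype(int),"\nmark z",(C[169:183,365:377,2]*1000).astype(int))
print(cv2.cvtColor(top0["frame"],cv2.COLOR_BGR2GRAY)[169:190,365:377]); print(C[174,371],C[184,333])
cv2.imwrite("pics/w1.png",i["frame"])
E
```

```text
28.3833 [ 0.41171391 -0.21148943  0.21479255]
[349.75238635 342.78481643]
[265.66927042 355.85461657]
ptr z [[44 42 45 46 45 19 21]
 [45 41 46 48 43 22 16]
 [42 42 40 46 39 14 12]
 [45 45 41 44 40 20 18]
 [44 44 48 46 47 21 16]
 [41 44 44 45 47 23 14]
 [46 43 48 44 51 17 15]
 [49 49 46 49 43 46 46]
 [45 45 45 44 44 42 45]] 
mark z [[ 0  2  2  0 -1  5 -2 -1 -1 -3  8 -1]
 [ 0 -1  1  1  0  2  3  1  2 -2  0  1]
 [ 1 -2  0  0 51 47 48 49  1  1 -3  3]
 [19 21 20 18 47 43 45 42 18 21 22 23]
 [16 20 17 30 47 49 42 39 16 23 22 19]
 [19 17 19 27 48 46 46 45 19 16 18 19]
 [18 20 18 28 42 40 47 50 21 22 18 18]
 [23 21 14 22 41 40 44 42 23 17 19 14]
 [23 17 14 25 42 42 43 45 16 18 22 23]
 [18 17 19 25 45 44 46 46 22 15 15 21]
 [17 20  8 27 43 43 45 47 21 18 21 20]
 [20 17 24 28 32 31 28 30 21 19 16 17]
 [23 18 17 17 14 20 15 21 19 16 18 15]
 [17 14 25 16 15 19 20 21 24 23 13 15]]
[[134 134 135 134 135 136 138 139 137 135 136 134]
 [124 124 124 127 125 125 121 124 120 123 123 121]
 [125 124 129 125 112  85  65  63  77 116 130 126]
 [157 157 160 125  68  60  51  46  92 149 166 162]
 [175 178 186 14
[... 227 characters left out ...]
61 177 172]
 [174 175 183 138  56  61  53  47  71 145 179 174]
 [172 175 182 138  37  23  28  25 107 166 177 174]
 [176 175 181 139  60  55  55  70 144 183 175 173]
 [176 174 178 161 148 154 150 170 185 176 174 170]
 [174 174 175 177 180 181 181 178 178 177 173 168]
 [173 172 174 173 174 175 176 173 173 173 171 170]
 [173 173 174 174 175 175 176 174 172 172 172 170]
 [173 174 173 175 173 175 172 174 173 174 173 171]
 [179 178 175 176 175 179 177 177 176 176 176 176]
 [170 172 171 170 169 171 173 171 169 170 170 169]
 [ 65  59  72  86  85  88  86  88  85  86  90  82]
 [ 98  94  91  92  92  93  92  93  93  93  92  95]]
[ 0.65786995 -0.30380579  0.04651368] [ 0.62607992 -0.17889435  0.04467218]
```

View pics/w1.png

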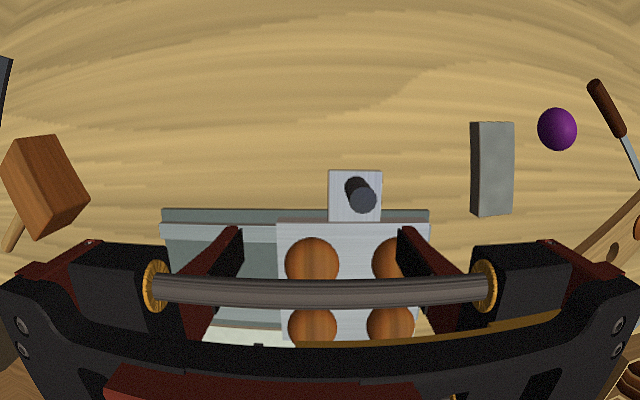

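The wrist view shows the grip at (360,195), but the gripper body hides the pointer, so I'll use the top camera. The pointer and mark tops are at nearly the same height (~0.045). Their right edges in the same image, cast to that plane, therefore give the travel directly.

```bash
cat >> h.py <<'E'
def redge(i,rows,u0,u1):
    "right edge of a dark blade, subpixel, half-level crossing"
    g=cv2.cvtColor(i["frame"],cv2.COLOR_BGR2GRAY).astype(float)[rows[0]:rows[1],u0:u1].mean(0)
    bg=g[-2:].mean();k=int(np.argmin(g));k=max(j for j in range(len(g)) if g[j]<(bg+g[k])/2)
    h=(bg+g.min())/2;return u0+k+(h-g[k])/(g[k+1]-g[k])
def ledge(i,rows,u0,u1):
    j=dict(i);j["frame"]=i["frame"][:,::-1];return 639-redge(j,rows,640-u1,640-u0)
def travel(i,pu0,pu1,prow=(183,187)):
    a=redge(i,prow,pu0,pu1);m=redge(top0,(173,178),366,378)
    P=cast(i,(a,np.mean(prow)),.0445);M=cast(i,(m,175),.0445);return a,m,(M-P)@SL
E
python3 - <<'E'
from h import *
from bench import *
t=travel(top0,328,341);print("to go",t,"left edges",ledge(top0,(183,187),325,336),ledge(top0,(173,178),362,373))
d=t[2]
move_l(G+.03*ez,.25,QG);
move_l(G,.15);close();s=state();print(s["finger_gap"],s["ft_force"].round(1),s["ee_pos"])
p=s["ee_pos"]
move_l(G+SL*d,.06);hold(.3);s=state();print("ft",s["ft_force"].round(1),s["ee_pos"],s["time"])
gripper_open();move_l(G+SL*d+.06*ez,.2);move_to(np.array([.36,.05,.3]),QG)
i=get_image("top");pickle.dump(i,open("d2.pkl","wb"));print(state()["time"])
cv2.imwrite("pics/c3.png",cv2.resize(i["frame"][150:270,270:420],None,fx=5,fy=5,interpolation=cv2.INTER_CUBIC))
print(cv2.cvtColor(i["frame"],cv2.COLOR_BGR2GRAY)[171:190,363:379])
E
```

```text
to go (np.float64(334.3541666666667), np.float64(373.135593220339), np.float64(0.1272093034473043)) left edges 330.4071856287425 368.3326972010178
0.025156225233552442 [ 0.6 -2.8 -1.6] [ 0.41126636 -0.17273511  0.0739554 ]
ft [-4.4  0.7  2.1] [ 0.40879821 -0.30021032  0.07396557] 32.9
35.9083
[[125 126 124 125 130 125 114  88  64  63  78 114 131 128 126 126]
 [157 156 154 157 162 125  71  61  50  47  91 150 169 162 162 164]
 [177 175 176 179 187 141  61  64  57  50 106 165 182 176 176 176]
 [173 171 173 176 183 140  59  66  57  51 102 162 180 174 174 173]
 [172 173 174 176 183 138  62  64  54  51 107 163 177 175 173 173]
 [173 176 175 174 182 138  58  66  55  51 106 166 178 173 173 174]
 [174 176 176 174 183 139  59  67  58  50 102 160 177 175 172 172]
 [174 174 177 175 183 139  57  60  54  48  73 146 179 175 173 172]
 [175 176 177 176 184 140  36  30  31  30 110 169 179 175 171 170]
 [175 176 176 176 183 142  59  44  46  63 144 182 176 173 174 171]
 [176 173 174 175 181 167 129 109 113 134 146 164 178 173 173 171]
 [173 177 176 173 179 166 102  37  48  46  78 151 179 171 171 171]
 [174 174 174 174 179 165 105  39  55  51  57 145 179 173 172 170]
 [175 173 174 174 178 167 107  40  55  51  62 145 182 173 170 172]
 [176 175 172 172 179 166 104  38  53  50  65 144 182 173 172 171]
 [178 175 174 176 178 163 100  34  50  47  61 144 182 176 173 173]
 [173 172 174 173 175 162 106  59  66  57  66 138 177 172 172 174]
 [144 144 143 143 144 150 142 136 125 113 109 130 148 146 147 153]
 [147 147 145 145 145 144 147 149 150 152 151 148 148 142 144 145]]
```

View pics/c3.png

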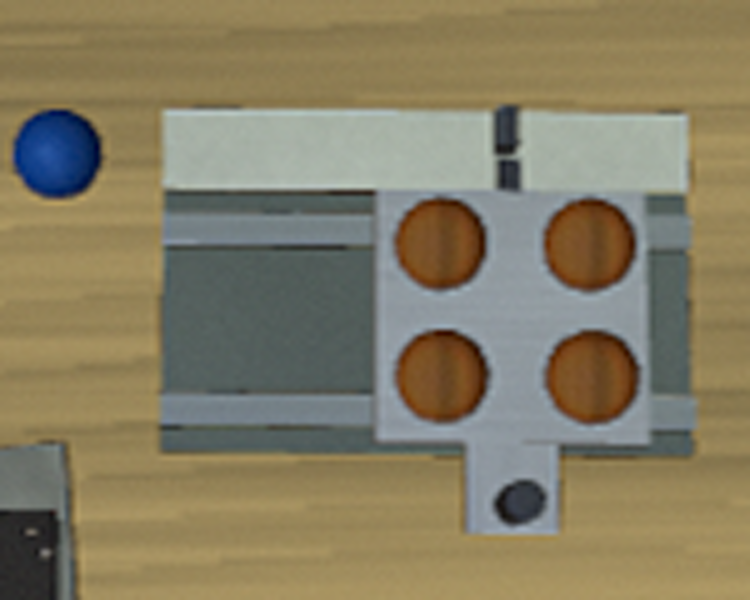

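The pointer (508,172) now stands just below the mark (506,130) with a right-edge difference of about 0.5 px (1.5 mm). A close wrist view from directly above, in the plane of both blades, will settle it.

Run:
```python
from h import *
from bench import *
move_to(np.array([.62,-.297,.19]),QG)
i=get_image("wrist");pickle.dump(i,open("dw2.pkl","wb"));print(state()["time"])
for p in((.627,-.3,.045),(.658,-.3,.045)):print(fproj(i,p))
cv2.imwrite("pics/w2.png",i["frame"])
```

```text
37.6
[314.9585661  198.42802873]
[315.52355256 227.868103  ]
```

View pics/w2.png

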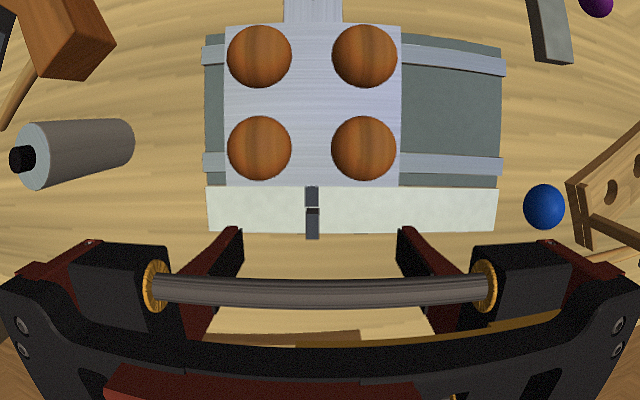

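The wrist view shows the pointer at (312,196) directly above the mark at (313,223), both unobstructed. I'll measure the blade midlines along the carrier's own axis in this image.

Run:
```python
from h import *
i=pickle.load(open("dw2.pkl","rb"))
C=[]
for n,rows in(("ptr",range(189,204)),("mark",range(211,232))):
    A=np.array([[ (fcast(i,(f(i,(v,v+1),a,b),v),.0445)) for f,a,b in((ledge,298,312),(redge,312,328))] for v in rows])
    px=np.array([[ledge(i,(v,v+1),298,312),redge(i,(v,v+1),312,328)] for v in rows]);print(n,px[::4].round(2).tolist())
    m=A.mean(1);print(n,"mid",np.median(m,0).round(4),"width",np.median(A[:,0,1]-A[:,1,1]).round(4),"slope",np.polyfit(m[:,0],m[:,1],1)[0].round(3))
    C.append(np.median(m,0))
# strip lower edge and carrier/strip border directions; ball rows
h=cv2.cvtColor(i["frame"],cv2.COLOR_BGR2HSV).astype(int)
k=((h[...,1]<40)&(h[...,2]>150)).astype(np.uint8)
g=cv2.cvtColor(i["frame"],cv2.COLOR_BGR2GRAY).astype(float)
nb,l,s,c=cv2.connectedComponentsWithStats(ballmask(i));Q=[c[j] for j in range(1,nb) if 2500<s[j,4]<5000 and 220<c[j][0]<400 and c[j][1]<200]
Q=[fcast(i,q,.066) for q in Q];print([q.round(4).tolist() for q in Q])
if len(Q)==4:
    Q=sorted(Q,key=lambda q:q[0]);ys=[a[1]-b[1] for a,b in()]
    n=sorted(Q[:2],key=lambda q:q[1]);f=sorted(Q[2:],key=lambda q:q[1])
    ax=(f[0]+f[1]-n[0]-n[1]);yy=(n[1]+f[1]-n[0]-f[0]);print("yaw",np.arctan2(ax[1],ax[0]),np.arctan2(-yy[0],yy[1]))
    for w in(np.arctan2(ax[1],ax[0]),np.arctan2(-yy[0],yy[1])): print("to go",(C[1]-C[0])@[np.sin(w),-np.cos(w),0])
    print("yaw0 carrier symmetric y at mark:")
```

```text
ptr [[304.38, 318.08], [304.38, 318.03], [304.37, 317.97], [304.49, 318.04]]
ptr mid [ 0.6246 -0.3037  0.0445] width -0.0136 slope -0.023
mark [[305.44, 318.7], [305.23, 318.6], [305.21, 318.44], [305.23, 318.48], [305.23, 318.44], [305.19, 318.47]]
mark mid [ 0.6507 -0.3036  0.0445] width -0.0135 slope -0.032
[[0.4889, -0.348, 0.066], [0.4903, -0.2528, 0.066], [0.5737, -0.3498, 0.066], [0.5754, -0.255, 0.066]]
yaw -0.023946389566614854 -0.0163797273895199
to go -0.0007016822718274344
to go -0.0005038936300955449
yaw0 carrier symmetric y at mark:
```

The pointer is within about 0.6 mm of the mark, so I'll leave it there. I'll compare the bench with the start before handing in.

Run:
```python
from h import *
a=top0["frame"];b=pickle.load(open("d2.pkl","rb"))["frame"]
d=(cv2.absdiff(a,b).max(2)>45).astype(np.uint8)
nb,l,s,c=cv2.connectedComponentsWithStats(d);print([s[k].tolist() for k in range(1,nb) if s[k,4]>12])
```

```text
[[226, 177, 15, 18, 174], [306, 181, 94, 76, 3622], [200, 191, 15, 18, 172], [174, 205, 15, 18, 171], [305, 235, 40, 21, 424], [179, 236, 111, 164, 7330], [193, 280, 11, 9, 46], [288, 323, 295, 77, 4255], [570, 331, 13, 9, 73], [194, 344, 9, 23, 133], [548, 351, 54, 49, 980], [468, 368, 6, 13, 46], [198, 377, 8, 11, 59], [460, 383, 19, 17, 162]]
```

Run:
```python
from h import *
from bench import *
b=get_image("top")["frame"];a=top0["frame"]
d=(cv2.absdiff(a,b).max(2)>45).astype(np.uint8)
nb,l,s,c=cv2.connectedComponentsWithStats(d[:320]);print([s[k].tolist() for k in range(1,nb) if s[k,4]>12])
cv2.imwrite("pics/e.png",np.hstack([x[130:320,100:300] for x in(a,b)]).repeat(2,0).repeat(2,1)[:, :800])
```

```text
[[305, 110, 128, 210, 6206], [226, 177, 15, 18, 170], [198, 191, 17, 18, 179], [174, 205, 15, 18, 170], [341, 236, 28, 21, 178], [324, 239, 4, 10, 16], [322, 243, 2, 13, 15], [328, 245, 11, 10, 80], [326, 256, 15, 4, 31], [324, 261, 11, 6, 27], [287, 273, 15, 27, 37], [294, 278, 38, 42, 486], [260, 314, 20, 6, 31]]
```

View pics/e.png

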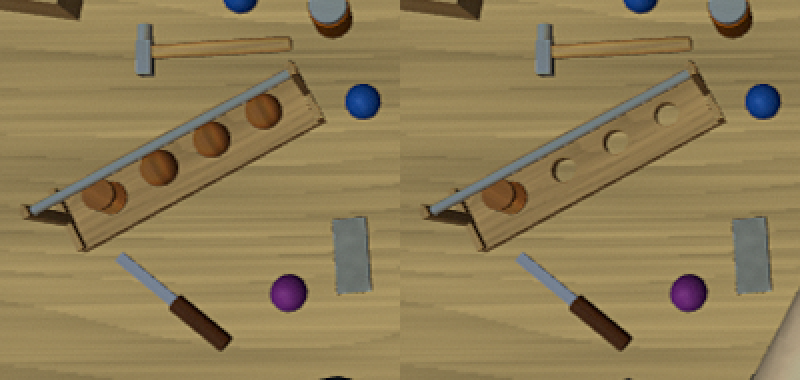

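The before and after crops match apart from the three emptied seats. The finial (503,195), chisel, whetstone, hammer and blue and purple balls have not moved.

```bash
python3 -c "
from bench import *
print(job_done())"
```

```text
the job is handed in; nothing more can be done
None
```

I handed the job in at about 38 s of the 72 s limit: three balls seated in the empty wells, carrier pointer about 0.6 mm past the mark by the close wrist view (about 1.5 mm by the coarser top view), finial still in the tote, no bystander seen to have moved, and the arm clear of everything.

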